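Clear the trimmings off the prep board

ROBOT

A 6-joint arm with a two-finger parallel gripper is mounted at the origin on the work surface. World frame = base frame: x ahead of the robot, y to its left, z up, the work surface at z = 0. Lengths are in m, angles in rad, forces in N, time in s.
With the tool pointing down it reaches from about 0.275 to 0.85 m from the base axis. Payload 19 kg.
Tool frame: the origin (TCP) lies midway between the tips of the shut fingers; the grasp point (between the pads) lies 19 mm behind it; z points along the fingers, y is the direction in which the jaws open and shut (so a half turn about z gives the same grasp; the last joint's range is limited). The gripper opens to 85 mm and grips with 20 to 120 N. Pads are 22 mm wide; open, the fingers measure 114 mm over their backs; the gripper's body (76 mm by 85 mm) begins 54 mm behind the grasp point. The pads swing forward as they close: fully open they stand 13 mm farther back than shut.
Start: joints at [1.015, 0.15, 1.437, -0, 1.554, -0.134], TCP at [0.235, 0.525, 0.231] pointing down, gripper open.
Joint ranges: [-2.8, 2.8], [-0.68, 2.1], [0.12, 2.68], [-1.39, 4.53], [0.16, 2.79], [-2.81, 2.81]. Speed limits (rad/s): [1.89, 1.89, 2.22, 3.01, 3.01, 3.01].

INTERFACE

Orientations are given as a unit quaternion [x, y, z, w].
In Python, from station import robot gives the robot as it stands. The module is installed in compiled form; this text tells all that it offers. Calls block until the motion is done:
- robot.goto(position, orientation): joint-space move of the TCP to a pose.
- robot.move_l(position, rotation=None, velocity=0.15, contact_N=None): straight line of the TCP; rotation=None keeps the orientation; velocity is the mean speed in m/s. With contact_N (N) it stops when the force on the tool has changed by that much, and returns True; else False.
- robot.move_j(angles): joint-space move.
- robot.set_gripper(opening, newtons=None): finger opening in m; newtons is the grip in N (None keeps the last); returns when the fingers have stopped.
- robot.dwell(seconds).
- robot.ik(position, orientation): joint angles nearest the present ones, or None.
- robot.sense(): the state.
- robot.get_image(name): name is "side" or "top" or "wrist"; returns the picture (480x640x3 uint8, blue, green, red); there is no depth.
- robot.camera_info(name): a dict with "K" (3x3 intrinsics, pixels), "origin" and "orientation" of the camera in the world; the wrist camera has in their place "mount" (4x4, takes a point from camera to tool coordinates, whose origin is the TCP and whose axes are the flange's). Camera axes: x right, y down, z forward; pixel columns grow to the right and rows downward; lengths in m; the calibration is good to about 2 mm. A picture is of the moment at which its call begins: read the wrist's pose just before it. camera_info takes no time and is no camera call.
A pose or a line that the arm cannot do raises robot.IKError and nothing moves.
- robot.job_done(): hands the job in, once; it reports no verdict.
The state is a dict: "time_s": time; "joint_positions": joint angles; "qvel": joint speeds; "joint_torque": joint torques, N m; "tcp_pos": TCP position; "eef_rot": TCP orientation; "ft_force": force on the tool from outside, world axes, zero at the start; "wrist_torque": the same for the moment, N m; "finger_gap": finger opening in m.
Only numpy, scipy, OpenCV 4.12 (cv2) and the standard library are available. Lean on these libraries where they do the work, as an engineer would, in place of code of your own. Each camera call takes 0.05 s, during which the arm holds its last target. There are 200 camera calls.

TASK

Sweep the four vegetable trimmings (two orange carrot ends, two green zucchini ends) along the prep board and over its edge into the pulled-out steel tray, pushing them with the fingers and never picking them up. Then push the tray fully home under the board with the fingers. Leave the onion, the salt pot and the knife where they are on the board, and everything else on the counter undisturbed.

Things in the scene. Friction and masses are not known exactly. Their poses are not given: they have to be found in the camera images.
- board: Bamboo prep board on a low frame, fixed to the counter by its rubber feet. Origin: centre of its underside, on the counter. 300 mm along its x, 420 mm along its y, flat working top 85 mm above the counter; the slab is 20 mm thick (underside 65 mm above the counter). The tray comes out from under the end at its own -y (y = -210 mm).
- board_edge (a point): Middle of the upper edge over which the trimmings fall into the tray: the board's -y end, on the top face. Axes as the board's.
- tray (a joint): How far the steel tray is pulled out from under the board, towards the board's own -y, in m: 0 is fully home, with its front standing 4 mm proud of the board's edge; the stop is at 0.155. It starts 0.125 to 0.15 out. It slides stiffly (about 2 N) and stays where it is left.
- tray_in (a point): Centre of the tray's inner floor, 8 mm above the counter; it moves with the tray, axes as the board's. The open steel tray is 256 mm along x, 220 mm along y and 54 mm high outside, with 3 mm walls and floor; its rim is 59 mm above the counter, below the board's underside, and its inner part always stays under the board.
- tray_front (a point): Centre of the outer face of the tray's front wall (facing the board's -y), 32 mm above the counter: the face to push. The wall reaches from 5 to 59 mm above the counter.
- carrot_a_mid (a point): Carrot end, an orange disc 34 mm across and 18 mm high with a small green stub on top, about 15 g, lying on its cut face on the board. The point is its centre, half-way up.
- carrot_b_mid (a point): Carrot end, an orange disc 34 mm across and 18 mm high with a small green stub on top, about 15 g, lying on its cut face on the board. The point is its centre, half-way up.
- zucchini_a_mid (a point): Zucchini end, a dark green disc 40 mm across and 20 mm high with a pale stalk stub on top, about 22 g, lying on its cut face on the board. The point is its centre, half-way up.
- zucchini_b_mid (a point): Zucchini end, a dark green disc 40 mm across and 20 mm high with a pale stalk stub on top, about 22 g, lying on its cut face on the board. The point is its centre, half-way up.
- onion_mid (a point): Whole brown onion, 60 mm across and 58 mm high, standing on the board: stays. The point is on its axis, 22 mm above its foot.
- salt_mid (a point): White open salt pot, 50 mm across and 45 mm high, standing on the board among the trimmings: stays. The point is its centre.
- knife_mid (a point): Kitchen knife lying flat along the end of the board away from the tray: stays. 253 mm long, black handle towards its own -x, blade to +x, up to 15 mm high and 34 mm wide. The point lies at the bolster, 123 mm from the handle's end.
- oil: Green oil bottle on the counter, 62 mm across, 230 mm high; origin at its foot. Bystander.
- mill: Dark wooden pepper mill, 54 mm across, 165 mm high; origin at its foot. Bystander.
- bowl: Steel mixing bowl, 170 mm across, 70 mm high; origin at its foot. Bystander.
- mug: Blue mug, 80 mm across, 95 mm high; origin at its foot. Bystander.

How it is judged:
By the outcome, as a careful person would: the job done as asked, in the order asked, and still so for the second after the job is handed in, with the robot touching nothing.
It also fails if it takes over 69 s, if anything falls off the work surface, if the arm or the gripper's body presses on something with over 40 N, if the wrist force passes 120 N, or if a joint passes its speed limit or range.

## Working session

There is one attempt and no reset: what is moved stays moved. The work goes in short steps, each a Python script; the robot and the scene stay as the last script left them, time stands still between calls to the robot, and variables do not carry over. Pictures are saved under pics/ and viewed, about 8 in all and at most 12, crops included, and the job is handed in when it is done.

```bash
mkdir -p pics
python3 - <<'E'
from station import robot
import cv2
for n in("top","side"):
    cv2.imwrite(f"pics/{n}0.png",robot.get_image(n)); i=robot.camera_info(n); print(n,i)
s=robot.sense();print(s["time_s"],s["eef_rot"],s["tcp_pos"])
E
```

```text
top {'K': array([[505.28379086,   0.        , 320.87931545],
       [  0.        , 505.28379086, 233.70067525],
       [  0.        ,   0.        ,   1.        ]]), 'origin': array([ 0.28243365, -0.02818358,  1.3533378 ]), 'orientation': array([-0.70228105,  0.70639659, -0.05980659,  0.06502577])}
side {'K': array([[495.00878224,   0.        , 333.03482187],
       [  0.        , 495.00878224, 238.10906479],
       [  0.        ,   0.        ,   1.        ]]), 'origin': array([-0.02369884, -1.04597874,  1.29404893]), 'orientation': array([ 0.89889126, -0.23050127,  0.08480069, -0.36286707])}
0.1 [ 2.09332205e-01  9.77844433e-01 -5.14484351e-04 -1.70147400e-04] [0.23531671 0.52440596 0.23076013]
```

View pics/top0.png

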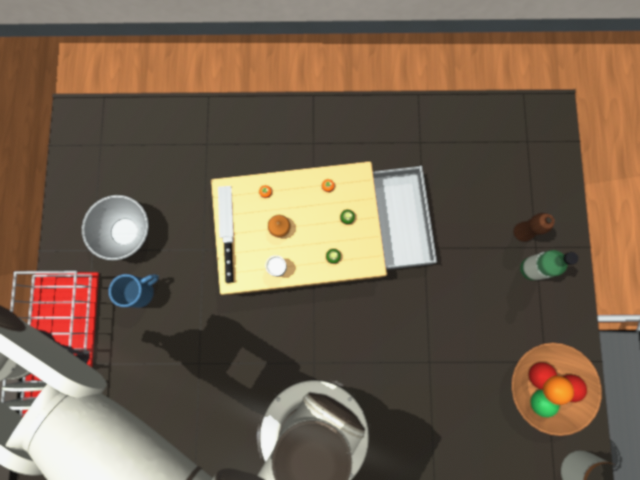

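View pics/side0.png

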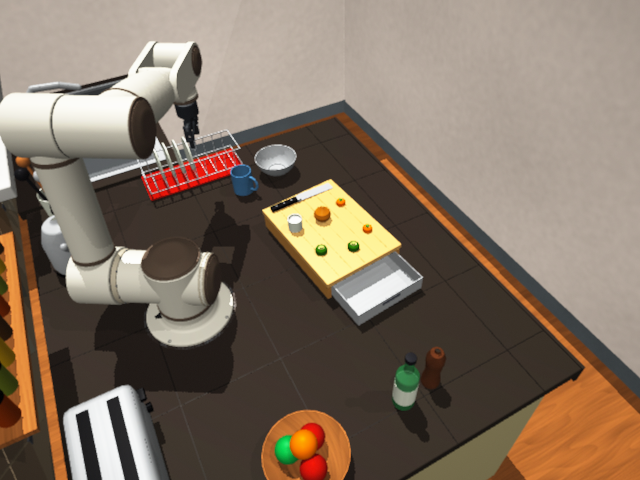

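The top view shows the board from cols 212–386 and rows 163–293, with the tray out to the right (world -y) as far as col 436. The trimmings are at about (265,191), (328,185), (347,216) and (333,256). The onion is at (279,226), the salt at (277,267), and the knife is on the left. Next I'll enlarge this area.

Run:
```python
import cv2
im=cv2.imread("pics/top0.png")[155:305,200:445]
cv2.imwrite("pics/crop0.png",cv2.resize(im,None,fx=3.2,fy=3.2,interpolation=cv2.INTER_CUBIC))
```

```text
(no output)
```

View pics/crop0.png

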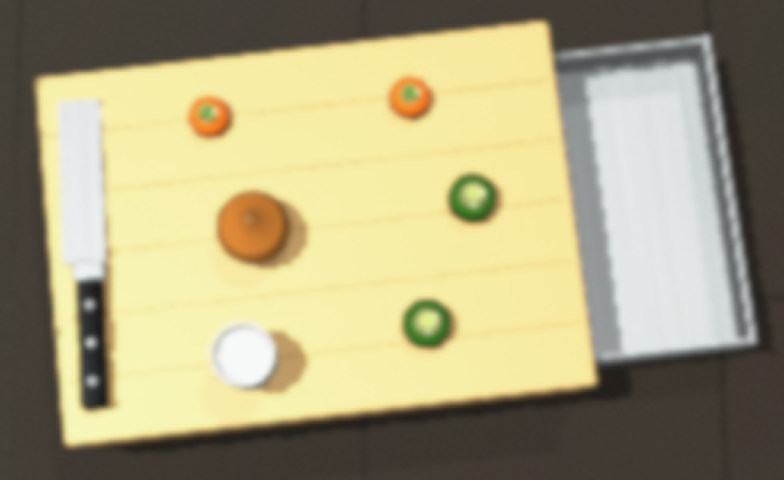

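```bash
cat > h.py <<'E'
import numpy as np
from scipy.spatial.transform import Rotation as R
from station import robot
def pix2w(name,uv,z):
    i=robot.camera_info(name);uv=np.atleast_2d(uv).astype(float)
    d=np.c_[uv,np.ones(len(uv))]@np.linalg.inv(i["K"]).T
    d=R.from_quat(i["orientation"]).apply(d);o=i["origin"]
    return o+d*((z-o[2])/d[:,2])[:,None]
E
python3 - <<'E'
from h import *
c=lambda l:np.array(l)/3.2+np.array([200,155])-0.35
B=pix2w("top",c([(36,78),(548,20),(597,383),(66,446)]),.085); print(B.round(4))
print([np.linalg.norm(B[i]-B[i-1]).round(4) for i in range(4)])
ctr=B.mean(0)
y=(B[0]+B[3]-B[1]-B[2])[:2]; x=(B[0]+B[1]-B[2]-B[3])[:2]
ay=np.arctan2(-y[0],y[1]);ax=np.arctan2(x[1],x[0]);print("yaw",ay,ax)
t=(ay+ax)/2
M=np.array([[np.cos(t),-np.sin(t)],[np.sin(t),np.cos(t)]])
print("ctr",ctr,t)
for n,p,z in [("ca",(210,117),.096),("cb",(411,98),.096),("za",(473,198),.1),("zb",(428,324),.1),("onion",(253,227),.12),("salt",(245,355),.125),("tf1",(710,36),.059),("tf2",(757,345),.059),("knife",(88,270),.09),("knifetip",(80,100),.09),("kh",(95,407),.09),("tb1",(555,55),.059),("tb2",(600,362),.059)]:
    w=pix2w("top",c([p]),z)[0]; print(n,w.round(4),((w-ctr)[:2]@M).round(4))
E
```

```text
[[ 0.6556  0.2664  0.085 ]
 [ 0.7016 -0.1512  0.085 ]
 [ 0.4043 -0.1829  0.085 ]
 [ 0.3574  0.233   0.085 ]]
[np.float64(0.3), np.float64(0.4201), np.float64(0.299), np.float64(0.4185)]
yaw 0.11093155664891417 0.10890480945302716
ctr [0.52972523 0.04131502 0.085     ] 0.10991818305097067
ca [0.6189 0.1228 0.096 ] [0.0975 0.0712]
cb [ 0.6334 -0.0386  0.096 ] [ 0.0943 -0.0908]
za [ 0.5501 -0.0871  0.1   ] [ 0.0062 -0.1298]
zb [ 0.4498 -0.0505  0.1   ] [-0.0895 -0.0825]
onion [0.524  0.0852 0.12  ] [-0.0009  0.0443]
salt [0.4234 0.0899 0.125 ] [-0.1003  0.06  ]
tf1 [ 0.6952 -0.288   0.059 ] [ 0.1284 -0.3455]
tf2 [ 0.4366 -0.3154  0.059 ] [-0.1317 -0.3443]
knife [0.496  0.2186 0.09  ] [-0.0141  0.18  ]
knifetip [0.6354 0.2289 0.09  ] [0.1256 0.1749]
kh [0.3873 0.2102 0.09  ] [-0.123   0.1835]
tb1 [ 0.6798 -0.1588  0.059 ] [ 0.1272 -0.2154]
tb2 [ 0.4237 -0.189   0.059 ] [-0.1307 -0.2172]
```

Board sizes come out right (300/420 mm), and the tray is about 0.131 out. I'll sweep with the jaws along board x, opened 20 mm as a cradle, starting with carrot b and the zucchini near the edge.

```bash
cat >> h.py <<'E'
t=0.10992;C=np.array([0.52973,0.04132])
M=np.array([[np.cos(t),-np.sin(t)],[np.sin(t),np.cos(t)]])
a=(np.pi/2+t)/2
Q=[np.cos(a),np.sin(a),0,0]   # tool x along board +y, tool y along board +x, z down
def W(x,y,z): return np.r_[C+M@[x,y],z]
def local(p): return (np.asarray(p)[:2]-C)@M
ZS=.090
def sweep(x,y,r,x1,yend=-.236,hi=.17):
    ys=y+r+11e-3+.010
    robot.goto(W(x,ys,hi),Q)
    hit=robot.move_l(W(x,ys,ZS),velocity=.15,contact_N=8)
    if hit: print("contact going down",robot.sense()["tcp_pos"]); robot.move_l(W(x,ys,robot.sense()["tcp_pos"][2]+.003))
    z=robot.sense()["tcp_pos"][2]
    robot.move_l(W(x,y+r+.011,z),velocity=.06)
    robot.move_l(W(x1,yend,z),velocity=.10)
    robot.move_l(W(x1,yend,hi),velocity=.25)
    s=robot.sense();print("t",s["time_s"],"f",np.round(s["ft_force"],1))
E
python3 - <<'E'
from h import *
import cv2
for p in [W(.095,-.05,.22),W(.0975,.115,.09),W(.06,-.236,.09),W(-.09,-.236,.09),W(-.09,-.04,.09),W(0,-.38,.035),W(0,-.22,.035)]:
    q=robot.ik(p,Q); print(None if q is None else np.round(q,2))
robot.set_gripper(.02,20)
robot.goto(W(.0943,-.05,.24),Q); print(robot.sense()["time_s"],robot.sense()["finger_gap"])
sweep(.0943,-.0908,.017,.09)
cv2.imwrite("pics/top1.png",cv2.resize(robot.get_image("top")[155:305,200:445],None,fx=2.5,fy=2.5,interpolation=cv2.INTER_CUBIC))
cv2.imwrite("pics/wr1.png",robot.get_image("wrist"))
E
```

```text
[-0.12  0.27  1.32 -0.    1.55 -0.23]
[ 0.14  0.36  1.47 -0.    1.31  0.03]
[-0.41  0.37  1.45 -0.    1.32 -0.52]
[-0.56  0.11  1.78 -0.    1.25 -0.67]
[-0.19 -0.03  1.92 -0.    1.25 -0.3 ]
[-0.65  0.46  1.45 -0.    1.23 -0.76]
[-0.44  0.31  1.66 -0.    1.17 -0.55]
3.0667 0.0199772710503546
t 6.8 f [-0.1 -0.1 -0.7]
```

View pics/wr1.png

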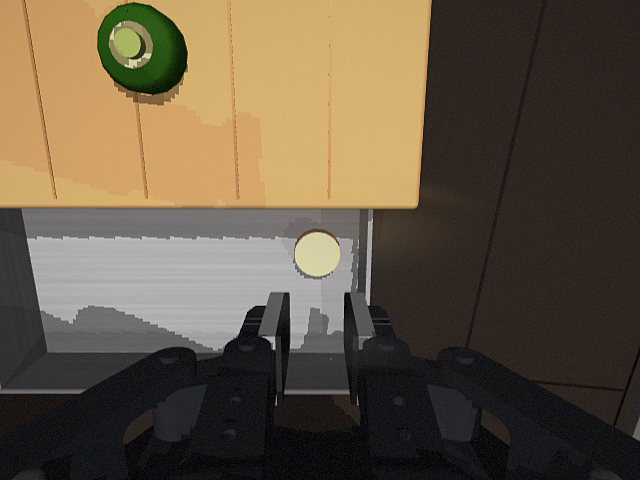

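Carrot b lies in the tray, cut face up at (317,253), and the zucchini on the board at (140,45) hasn't moved. On to the other three, with carrot a steered slightly inward.

Run:
```python
from h import *
import cv2
sweep(.0062,-.1298,.020,.0)
sweep(-.0895,-.0825,.020,-.08)
robot.goto(W(.03,-.03,.21),Q)
sweep(.0975,.0712,.017,.055,hi=.2)
robot.goto(W(0,-.30,.24),Q)
cv2.imwrite("pics/wr2.png",robot.get_image("wrist"))
robot.goto(W(0,-.41,.17),Q); robot.set_gripper(0)
cv2.imwrite("pics/top2.png",cv2.resize(robot.get_image("top")[155:305,200:445],None,fx=2.5,fy=2.5,interpolation=cv2.INTER_CUBIC))
print(robot.sense()["time_s"])
```

```text
t 10.6083 f [ 0.1 -0.3 -1.3]
t 14.9417 f [-0.2  0.3 -1.4]
t 21.8583 f [-0.9 -0.2 -0. ]
23.3333
```

View pics/wr2.png

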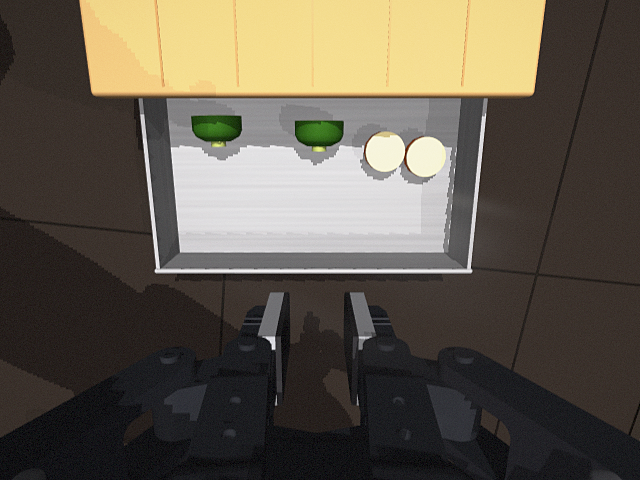

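View pics/top2.png

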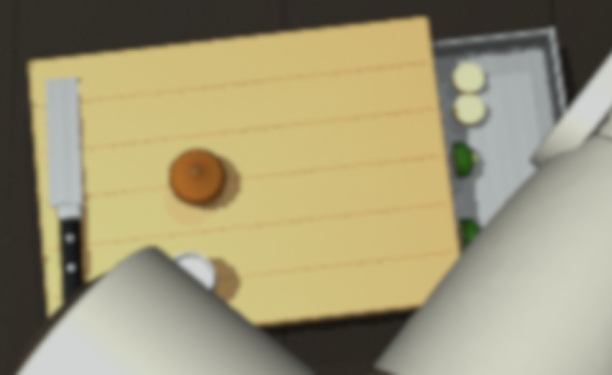

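All four are in the tray: the carrots flat at (385,152) and (425,157), and the zucchini ends on their sides at (217,129) and (319,133), 48 mm high and so below the rim. The onion and knife are unmoved, and so is the visible part of the salt pot. Now I'll push the tray home.

Run:
```python
from h import *
import cv2
robot.goto(W(0,-.40,.12),Q)
robot.move_l(W(0,-.40,.036),velocity=.1,contact_N=8)
print(robot.move_l(W(0,-.37,.036),velocity=.05,contact_N=8))
h=robot.move_l(W(0,-.245,.036),velocity=.05,contact_N=15)
print(h,local(robot.sense()["tcp_pos"]))
if not h:
    h=robot.move_l(W(0,-.215,.036),velocity=.03,contact_N=15)
    s=robot.sense();print(h,local(s["tcp_pos"]),s["tcp_pos"],np.round(s["ft_force"],1))
    if h:
        robot.move_l(W(0,-.33,.036),velocity=.1); robot.move_l(W(0,-.36,.22),velocity=.15)
        cv2.imwrite("pics/wr3.png",robot.get_image("wrist"))
print(robot.sense()["time_s"])
```

```text
False
False [-6.00183892e-05 -2.45042660e-01]
True [-2.88363634e-05 -2.25729199e-01] [ 0.55446356 -0.18305006  0.03600841] [-1.  -5.6  2.1]
31.3583
```

View pics/wr3.png

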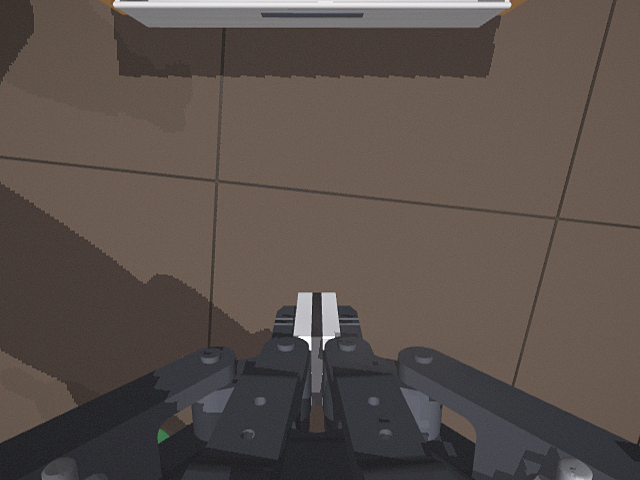

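It stopped at y = -0.2257, where -0.225 was expected. I'll press once more, harder, to confirm that's the real end stop, then back away and check everything.

Run:
```python
from h import *
import cv2
robot.move_l(W(0,-.33,.036),velocity=.15)
print(robot.move_l(W(0,-.24,.036),velocity=.1,contact_N=10))
h=robot.move_l(W(0,-.212,.036),velocity=.02,contact_N=30)
s=robot.sense();print(h,local(s["tcp_pos"]),np.round(s["ft_force"],1))
robot.move_l(W(0,-.30,.036),velocity=.1); robot.move_l(W(0,-.32,.25),velocity=.2)
robot.goto(W(0,-.23,.3),Q)
cv2.imwrite("pics/wr4.png",robot.get_image("wrist"))
robot.goto(W(-.05,-.42,.3),Q)
im=robot.get_image("top");cv2.imwrite("pics/top4.png",cv2.resize(im[120:320,70:600],None,fx=1.5,fy=1.5,interpolation=cv2.INTER_CUBIC))
print(robot.sense()["time_s"])
```

```text
False
True [-3.93000967e-05 -2.25842306e-01] [-0.2 -4.9  1.6]
38.1667
```

View pics/wr4.png

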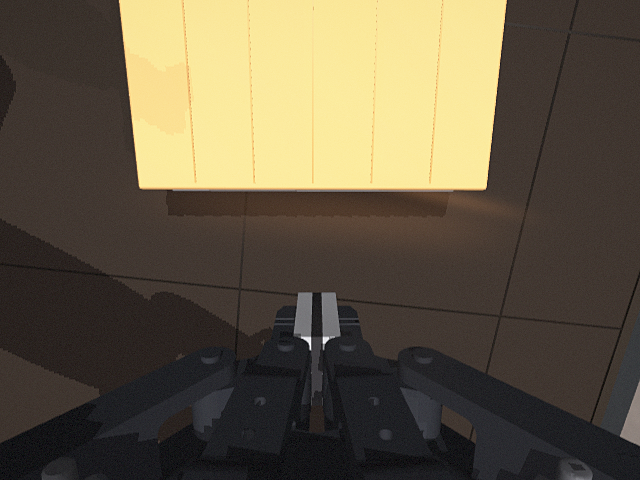

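View pics/top4.png

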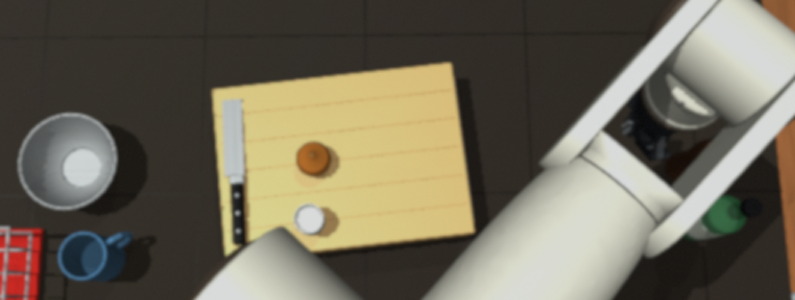

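```bash
python3 -c "
from h import *
print(np.round(robot.sense()['ft_force'],1)); robot.job_done()"
```

```text
[ 0.   0.2 -0.1]
the job is handed in; nothing more can be done
```

All four trimmings are in the tray and the tray is pushed fully home. I handed the job in at about 38 s, against the 69 s limit.

- **Sweeping:** I pushed the trimmings over the edge one at a time with the fingers 20 mm apart and never gripped them. The wrist picture before closing the tray showed both carrots lying flat. Both zucchini ends were on their sides, about 48 mm high and so below the tray rim.
- **Tray:** I pushed its front with the shut fingers until they met a stop at board y = -0.2257. A second, harder push (30 N threshold) stopped at -0.2258; fully home should be about -0.225. The wrist picture shows only a sliver of the tray front beyond the board edge.
- **Everything else:** In the last top picture the onion, salt pot, knife, bowl and mug looked unmoved by eye; I didn't re-measure them. The arm partly hid the bottle and mostly hid the pepper mill, so I couldn't check those two fully. I made no contact near them.
- **Forces:** The wrist force read about 0 N at hand-in.

No check failed or disagreed.

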